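Pack a workpiece up level in the drilling vise

ROBOT

A 6-joint arm with a two-finger parallel gripper is mounted at the origin on a cart in front of the work surface, level with it; the furniture and walls round the work are solid. World frame = base frame: x ahead of the robot, y to its left, z up, the work surface at z = 0. Lengths are in m, angles in degrees, forces in N, time in s.
With the tool pointing down it reaches from about 0.375 to 0.825 m from the base axis. Payload 5.5 kg.
Tool frame: the origin (TCP) lies at the very end of the fingers, on their centre line; the grasp point (between the pads) lies 19 mm behind it; z points along the fingers, x is the direction in which the jaws open and shut, and the axes are right-handed (so a half turn about z gives the same grasp; the last joint's range is limited). The gripper opens to 85 mm and grips with 20 to 120 N. Pads are 22 mm wide; open, the fingers measure 114 mm over their backs; the gripper's body (76 mm by 85 mm) begins 54 mm behind the grasp point. The pads swing forward as they close: fully open they stand 13 mm farther back than shut.
Start: joints at [71.219, 17.962, -2.699, 69.339, 0, 90], TCP at [0.193, 0.568, 0.231] pointing down, gripper open.
Joint ranges: [-152.73, 152.73], [-39.44, 99.34], [-58.76, 71.6], [-118.89, 123.64], [-81.53, 83.1], [-180, 180]. Speed limits (degrees/s): [136.94, 136.94, 172.46, 180, 180, 180].

INTERFACE

Orientations are given as a 3x3 rotation matrix whose columns are the frame's x, y, z axes.
In Python, from workcell import telemetry, grab_frame, job gives the robot as it stands. The module is installed in compiled form; this text tells all that it offers.
- The arm moves only by the tool step_arm, never from a script. Its argument "deltas" is a list that holds one entry, the list of rows, each a list of 6 numbers: the shift along the tool's x, y, z normalised to -1 to 1, where 1 is 50 mm, then the turn, a rotation vector about the tool's x, y, z normalised to -1 to 1, where 1 is 0.1 rad. A call has 1 to 10 rows; each row shifts and turns the commanded pose from where the row before left it, along the tool's axes as they then stand; what a row does not reach is not made up. A row lasts 1/10 s, in which the tool goes at most 50 mm and 8.59 degrees, less where a joint would pass 70% of its speed; a pose out of reach is approached as far as the arm can. A call with a number of a shift or a turn outside -1 to 1 is refused whole. A call with a gripper value outside its range is refused whole. "grip" is the finger opening in mm, from 0 to 85.4, set as the call begins (left out, the last holds). The fingers move at their own pace and stop on an object; the grip force is fixed at half the most. Time passes only in rows, so rows that do not move let the fingers close. It gives the time, the measured TCP pose, the force and the opening at its end, in the units of the state.
- telemetry.state(): the state, without advancing time (a new reading comes with each control period).
- grab_frame(name): name is "side" or "top"; returns a dict with "image" (420x560x3 uint8, red, green, blue), "intrinsics" (3x3 intrinsics, pixels), "rvec" (rotation vector, rad) and "tvec" (3), from world to camera coordinates, as OpenCV has them. Camera axes: x right, y down, z forward; pixel columns grow to the right and rows downward; lengths in m; the calibration is good to about 2 mm. A picture is of the moment at which its call begins. There is no depth.
- job.close_job(): hands the job in, once; it reports no verdict.
The state is a dict: "time": time; "joint_pos": joint angles; "dq": joint speeds; "joint_efforts": joint torques, N m; "ee_pos": TCP position; "tool_rot": TCP orientation; "contact_force": force on the tool from outside, world axes, zero at the start; "moment": the same for the moment, N m; "grip_width": finger opening in m.
Only numpy, scipy, OpenCV 4.12 (cv2) and the standard library are available. Lean on these libraries where they do the work, as an engineer would, in place of code of your own. Each camera call takes 0.05 s, during which the arm holds its last target.

TASK

The brass workpiece in the vise stands proud of the jaws and has nothing beneath it. Of the three aluminium packing strips on the mat, which differ only in thickness, take the one that will hold the workpiece exactly flush with the tops of the jaws, slide it in flat between the jaws so that it lies under the whole workpiece, then press or tap the workpiece down until it sits firmly on the strip. Leave the other two strips where they lie.

Things in the scene. Friction and masses are not known exactly. Their poses are not given: they have to be found in the camera images.
- vise: Blue fixed drilling vise. Origin on the bench under the jaws' centre; z up; x along the channel between the jaws, entry end at -x (robot's side). Base 12 mm thick (its top is the channel's bed), x -140 to +55 mm, 124 mm wide. Two jaws, x -35 to +35 mm, 26 mm thick, 44 mm apart, open at both ends, tops 42 mm above the bed (54 above the bench). Screw and cross handle stick out to y = -109 mm
- jaw_top (a point): Point midway between the jaws, level with their tops (54 mm above the bench)
- bed_entry (a point): Point on the bed of the channel, midway between the jaws, at the entry end of the jaws (x = -35 mm in the vise's frame)
- workpiece: Brass rectangular block, 60 (along the jaws) x 44 x 24 mm, lightly nipped between the jaws and filling the gap across; origin at the centre of its underside; centred on the jaws. It starts 6 to 9 mm proud of the jaw tops with 24 to 27 mm of empty channel beneath it
- work_top (a point): Centre of the workpiece's top face; the place to press
- work_slide (a joint): How far the workpiece has been pressed down, m: 0.010 minus the height of its top above the jaw tops (0.001 to 0.004 at the start, 0.010 when flush). The jaws' friction holds it wherever it is; it takes about 6 N downward to move it, and it does not spring back
- strip_a_mid (a point): Centre of aluminium packing strip a, 140 x 34 x 12 mm thick, lying flat on the mat; x along its length, z up; 0.15 kg
- strip_b_mid (a point): Centre of aluminium packing strip b, 140 x 34 x 18 mm thick, lying flat on the mat; x along its length, z up; 0.15 kg
- strip_c_mid (a point): Centre of aluminium packing strip c, 140 x 34 x 24 mm thick, lying flat on the mat; x along its length, z up; 0.15 kg
- mat: Black rubber mat, 200 x 270 x 3 mm thick, fixed; the three strips lie on it side by side, roughly along its x, in any order; origin at the centre of its underside

How it is judged (in metres and radians):
On the way:
1. the 18 mm strip lies in the channel under the whole workpiece, which still stands proud (x of strip_b_mid in the frame of vise between -0.039 and 0.039 m and y of strip_b_mid in the frame of vise between -0.01 and 0.01 m and z of strip_b_mid in the frame of vise below 0.027 m and value of joint work_slide below 0.0075 m), for 0.1 s.
At the end, for the whole second after the job is handed in: 18 mm strip flat on the bed between the jaws, past both ends of the workpiece (centre within 40 mm of the vise's along the jaws); workpiece top within 2 mm of flush, bearing on the strip with over 1 N so it no longer slides freely; other strips within 30 mm of their starts (x of strip_b_mid in the frame of vise between -0.04 and 0.04 m and y of strip_b_mid in the frame of vise between -0.01 and 0.01 m and z of strip_b_mid in the frame of vise between 0.018 and 0.0235 m and angle between strip_b_mid's own z axis and vertical below 0.06 rad and value of joint work_slide between 0.008 and 0.012 m and contact force between workpiece and strip_b above 1 N and distance of each of strip_a_mid, strip_c_mid from where it was at the start of the episode below 0.03 m); the robot touches nothing.
It also fails if it takes over 45 s, if anything falls off the work surface, if the arm or the gripper's body presses on something with over 40 N, if the wrist force passes 120 N, or if a joint passes its speed limit or range.

## Working session

There is one attempt and no reset: what is moved stays moved. The work goes in short steps, Python scripts to look and compute and a tool call to move; the robot and the scene stay as the last step left them, time stands still between calls to the robot, and variables do not carry over. Pictures are saved under pics/ and viewed, and the job is handed in when it is done.

Besides the shell and the picture viewer there is one more tool, called after "Call:" in YAML: its name, and indented under it one key for each argument. step_arm: Moves the arm, as the interface text tells. Scaled input: -1 to 1 covers 50 mm each way for a shift and 0.1 rad each way for a turn. Its arguments: {"type":"object","properties":{"deltas":{"type":"array"},"grip":{"type":"number"}},"required":["deltas"]}

```bash
mkdir -p pics; python3 - <<'E'
from workcell import telemetry, grab_frame
import cv2,pickle
print(telemetry.state())
for n in("side","top"):
    f=grab_frame(n);cv2.imwrite(f"pics/{n}0.png",f["image"][:,:,::-1]);pickle.dump(f,open(f"{n}0.pkl","wb"))
    R=cv2.Rodrigues(f["rvec"])[0];print(n,-R.T@f["tvec"].ravel(),R[2],f["intrinsics"].tolist())
E
```

```text
{'time': 0.0, 'joint_pos': array([ 7.12202312e+01,  1.80019433e+01, -2.75479853e+00,  6.93406506e+01,
        7.87142382e-04,  8.99986656e+01]), 'dq': array([-0.0722331 , -0.00357698, -0.00165494,  0.03894709, -0.04306422,
        0.0621123 ]), 'joint_efforts': array([ 4.93760890e-04, -5.39594829e+01,  3.39745975e+01,  1.89567881e-02,
        3.62958290e-04, -2.97313321e-06]), 'ee_pos': array([0.19296493, 0.56750162, 0.23045373]), 'tool_rot': array([[ 3.21908897e-01,  9.46770483e-01, -5.60231647e-04],
       [ 9.46769123e-01, -3.21909385e-01, -1.60490199e-03],
       [-1.69981766e-03, -1.37777938e-05, -9.99998555e-01]]), 'contact_force': array([ 0.43841712, -0.11896   ,  0.14876956]), 'moment': array([ 0.04928162, -0.02352867, -0.04702128]), 'grip_width': 0.08518204227038036}
side [ 0.33283701 -0.53886526  0.58692841] [ 0.21805081  0.81210488 -0.54123886] [[520.8588437923408, 0.0, 284.1628533715811], [0.0, 520.8588437923408, 205.05865786824836], [0.0, 0.0, 1.0]]
top [0.42155672 0.24336361 0.9270762 ] [ 0.16899799  0.00270708 -0.98561268] [[467.9642441373594, 0.0, 280.9662260184053], [0.0, 467.9642441373594, 212.32208212510025], [0.0, 0.0, 1.0]]
```

View pics/side0.png

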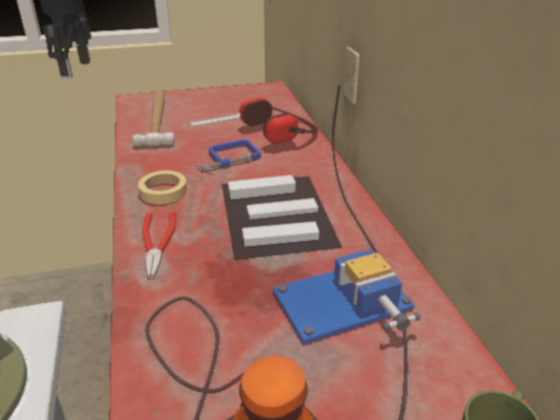

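View pics/top0.png

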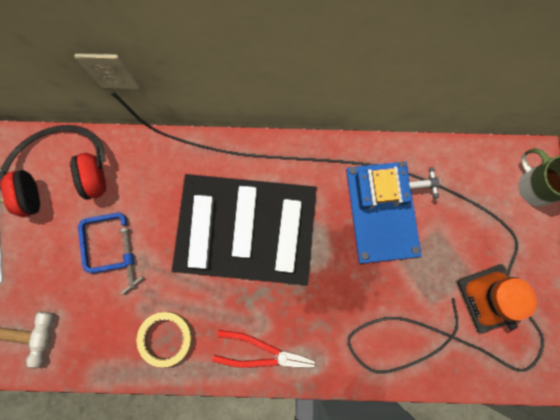

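```bash
cat > h.py <<'E'
import cv2,numpy as np,pickle
def load(n):return pickle.load(open(n+".pkl","rb"))
def ray(f,uv,z):
    R=cv2.Rodrigues(f["rvec"])[0];c=-R.T@np.ravel(f["tvec"])
    uv=np.atleast_2d(uv).astype(float);K=f["intrinsics"]
    d=np.c_[(uv-K[:2,2])/[K[0,0],K[1,1]],np.ones(len(uv))]@R
    return c+d*((z-c[2])/d[:,2])[:,None]
def proj(f,p):
    return cv2.projectPoints(np.atleast_2d(p).astype(float),f["rvec"],f["tvec"],f["intrinsics"],None)[0][:,0]
E
python3 - <<'E'
from h import *
f=load("top0");s=load("side0")
im=f["image"];hsv=cv2.cvtColor(im,cv2.COLOR_RGB2HSV)
m=((hsv[...,1]<40)&(hsv[...,2]>180)).astype(np.uint8)
m[:, :170]=0;m[:,320:]=0;m[:180]=0;m[280:]=0
for c in cv2.findContours(m,0,2)[0]:
    if cv2.contourArea(c)>300:
        r=cv2.minAreaRect(c);b=cv2.boxPoints(r)
        for z in(.015,.021,.027):
            p=ray(f,b,z)[:,:2];q=cv2.minAreaRect(p.astype(np.float32)*1000)
            print(z,np.round(q[0]),np.round(q[1],1),round(q[2],1), 'L/W',)
m=cv2.inRange(hsv,(100,120,60),(125,255,255));m[:, :340]=0
cs=max(cv2.findContours(m,0,2)[0],key=cv2.contourArea);print(cs.reshape(-1,2).tolist()[::3])
def crop(g,x0,y0,x1,y1,k,n):
    cv2.imwrite(n,cv2.resize(g["image"][y0:y1,x0:x1,::-1],None,fx=k,fy=k,interpolation=cv2.INTER_CUBIC))
crop(s,210,165,350,265,5.5,"pics/sc.png");crop(s,265,235,425,345,5,"pics/sv.png");crop(f,340,150,450,270,5,"pics/tv.png")
crop(f,165,165,325,290,4.5,"pics/tm.png")
E
```

```text
0.015 [533. 231.] [ 35.5 140.5] 84.6 L/W
0.021 [533. 231.] [ 35.3 139.6] 84.6 L/W
0.027 [532. 231.] [ 35.1 138.7] 84.6 L/W
0.015 [537. 405.] [ 35.5 142.3] 87.9 L/W
0.021 [536. 404.] [ 35.3 141.4] 87.9 L/W
0.027 [535. 403.] [ 35.1 140.4] 87.9 L/W
0.015 [559. 319.] [ 35.2 139.9] 86.5 L/W
0.021 [558. 318.] [ 35.  138.9] 86.5 L/W
0.027 [557. 318.] [ 34.7 138. ] 86.5 L/W
[[393, 163], [381, 165], [368, 166], [361, 167], [357, 169], [356, 173], [349, 172], [348, 168], [348, 173], [349, 186], [351, 195], [352, 209], [354, 218], [355, 232], [357, 240], [358, 254], [360, 262], [376, 261], [385, 259], [403, 258], [414, 256], [420, 253], [414, 254], [413, 246], [416, 246], [419, 246], [417, 239], [416, 228], [414, 221], [413, 209], [411, 203], [410, 189], [407, 184], [408, 178], [408, 174], [406, 171], [404, 167], [398, 163]]
```

View pics/sc.png

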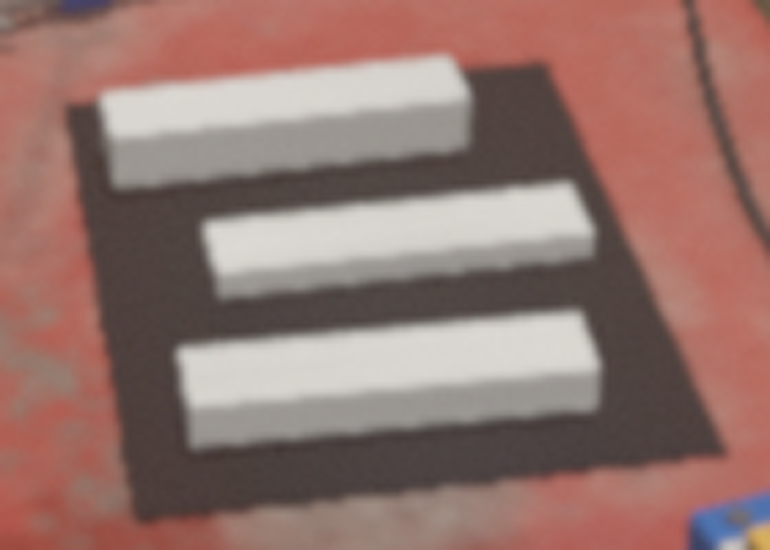

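View pics/sv.png

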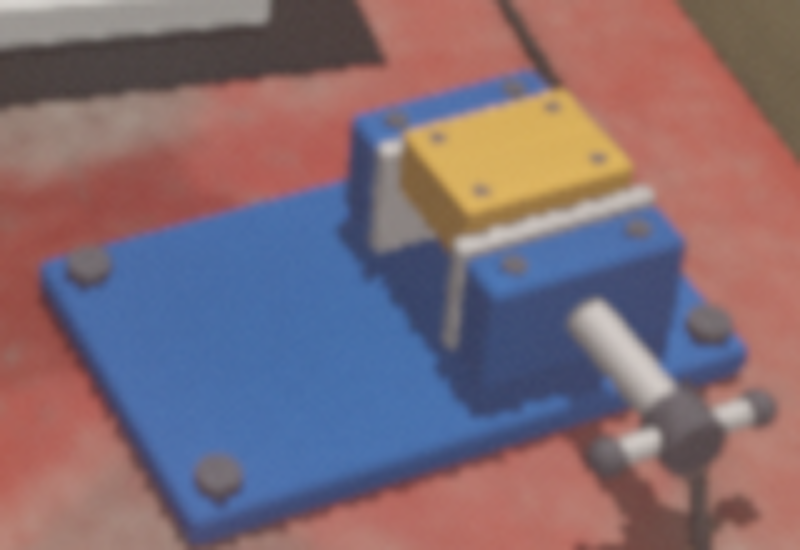

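View pics/tv.png

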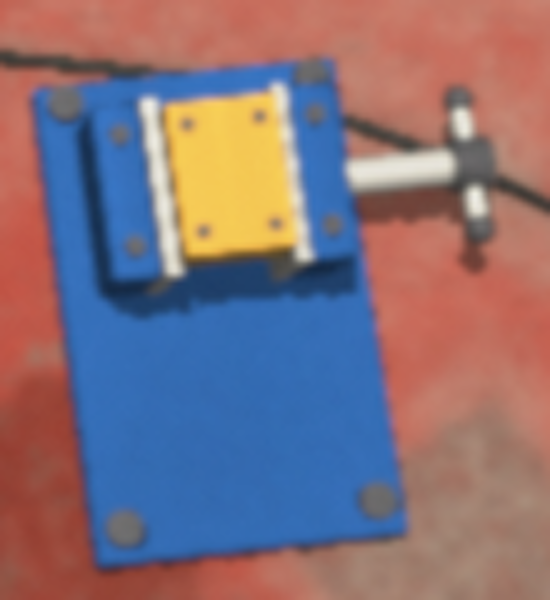

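```bash
python3 - <<'E'
from h import *
f=load("top0");s=load("side0")
np.set_printoptions(suppress=True,precision=4)
T=lambda l:np.array(l)/5+[340,150]
S=lambda l:np.array(l)/5+[265,235]
b=ray(f,T([(35,92),(332,60),(407,533),(98,567)]),.012);print("base top",b[:,:2]);print(np.linalg.norm(b-np.roll(b,-1,0),axis=1), b.mean(0))
b2=ray(s,S([(45,262),(745,350),(190,535)]),.012);print("side base farL,nearR,nearL",b2[:,:2])
# brass top, HSV mask in top
for g,n in((f,'top'),(s,'side')):
    hsv=cv2.cvtColor(g["image"],cv2.COLOR_RGB2HSV);m=cv2.inRange(hsv,(15,120,150),(30,255,255))
    m[:, :330]=0;m[320:]=0;m[:150]=0
    if n=='top': m[:, 430:]=0
    c=max(cv2.findContours(m,0,2)[0],key=cv2.contourArea);r=cv2.minAreaRect(c)
    print(n,r)
    if n=='top':
        p=ray(g,cv2.boxPoints(r),.0615);print(p[:,:2],p.mean(0),np.linalg.norm(p-np.roll(p,-1,0),axis=1))
        d=p[1]-p[0];print([np.degrees(np.arctan2(*(p[(i+1)%4]-p[i])[1::-1])) for i in range(4)])
p=ray(s,S([(410,130),(562,88),(632,168),(470,215)]),.0615);print("side brass",p[:,:2],p.mean(0))
# jaw top inner edges (white) in top view
p=ray(f,T([(150,98),(172,276),(284,84),(304,262)]),.054);print("liners",p[:,:2],p.mean(0))
for i in(0,2):print(np.degrees(np.arctan2(*(p[i]-p[i+1])[1::-1])))
# strip b
hsv=cv2.cvtColor(f["image"],cv2.COLOR_RGB2HSV)
m=((hsv[...,1]<40)&(hsv[...,2]>180)).astype(np.uint8);m[:, :265]=0;m[:,320:]=0;m[:180]=0;m[285:]=0
c=max(cv2.findContours(m,0,2)[0],key=cv2.contourArea)
p=ray(f,c.reshape(-1,2),.021)[:,:2].astype(np.float32);r=cv2.minAreaRect(p*1000);print("stripB",r)
bp=cv2.boxPoints(r);print(bp)
x=lambda l:np.array(l)/5.5+[210,165]
p=ray(s,x([(178,348),(582,312),(600,365),(192,405)]),.021);print("side B",p[:,:2],p.mean(0));d=p[1]-p[0];print(np.degrees(np.arctan2(d[1],d[0])))
E
```

```text
base top [[ 0.6721  0.1152]
 [ 0.6889 -0.0048]
 [ 0.4985 -0.0308]
 [ 0.4819  0.0899]]
[0.1212 0.1921 0.1219 0.1919] [0.5853 0.0424 0.012 ]
side base farL,nearR,nearL [[ 0.4848  0.0871]
 [ 0.6885 -0.0075]
 [ 0.4974 -0.0372]]
top ((385.3599548339844, 185.01998901367188), (30.97127914428711, 22.485998153686523), 81.8698959350586)
[[0.6542 0.0744]
 [0.6617 0.0319]
 [0.6022 0.0244]
 [0.5949 0.0665]] [0.6283 0.0493 0.0615] [0.0432 0.0599 0.0427 0.0599]
[np.float64(-80.04041813726656), np.float64(-172.82177436074664), np.float64(99.85754061207246), np.float64(7.6431027892264725)]
side ((368.8028259277344, 266.49481201171875), (21.629148483276367, 40.26348876953125), 73.0724868774414)
side brass [[0.5998 0.065 ]
 [0.6557 0.0732]
 [0.6607 0.03  ]
 [0.603  0.0216]] [0.6298 0.0475 0.0615]
liners [[0.6595 0.0769]
 [0.59   0.0688]
 [0.6665 0.0252]
 [0.5968 0.0186]] [0.6282 0.0474 0.054 ]
6.6186878051715325
5.440037474996326
stripB ((532.6970825195312, 231.00990295410156), (34.565616607666016, 139.55528259277344), 84.77278900146484)
[[461.6351 220.1561]
 [600.61   207.4418]
 [603.7591 241.8637]
 [464.7842 254.578 ]]
side B [[0.4643 0.2517]
 [0.6045 0.2384]
 [0.6008 0.2068]
 [0.4626 0.2185]] [0.5331 0.2289 0.021 ]
-5.414115039128844
```

The 18 mm strip is the one nearest the vise, in the side view at about (280,233) and in the top view at (288,236). Its visible height ratios against the other two are 24 : 17.6 : 10.8. The strip's centre is about (0.532, 0.230) at yaw -5.3°. The vise is about (0.6285, 0.048) at yaw 7.7°. Measured sizes match the given ones to 2–3 mm.

Call:
step_arm:
  deltas:
    - [[0,0,0,0,0,-0.785],[0,0,0,0,0,-0.785],[0,0,0,0,0,-0.785]]
  grip: 62

```text
time: 0.4
ee_pos: [0.1931, 0.5677, 0.2307]
tool_rot: [[0.089, 0.996, -0.0], [0.996, -0.089, -0.001], [-0.001, -0.0, -1.0]]
contact_force: [-0.7, 0.9, -0.2]
grip_width: 0.0621
```

Call:
step_arm:
  deltas:
    - [[-0.61,0.64,0,0,0,0],[-0.61,0.64,0,0,0,0],[-0.61,0.64,0,0,0,0],[-0.61,0.64,0,0,0,0],[-0.61,0.64,0,0,0,0],[-0.61,0.64,0,0,0,0],[-0.61,0.64,0,0,0,0],[-0.61,0.64,0,0,0,0],[-0.61,0.64,0,0,0,0],[-0.61,0.64,0,0,0,0]]

```text
time: 1.4
ee_pos: [0.4844, 0.2332, 0.2311]
tool_rot: [[0.092, 0.996, -0.0], [0.996, -0.092, -0.0], [-0.0, -0.0, -1.0]]
contact_force: [0.5, 0.5, -0.8]
grip_width: 0.0618
```

Call:
step_arm:
  deltas:
    - [[0,0,0.5,0,0,0],[0,0,0.5,0,0,0],[0,0,0.5,0,0,0],[0,0,0.5,0,0,0],[0,0,0.4,0,0,0],[0,0,0,0,0,0],[0,0,0,0,0,0]]

```text
time: 2.1
ee_pos: [0.4834, 0.2347, 0.1113]
tool_rot: [[0.092, 0.996, -0.001], [0.996, -0.092, -0.001], [-0.001, -0.001, -1.0]]
contact_force: [0.0, 0.2, 0.2]
grip_width: 0.062
```

Call:
step_arm:
  deltas:
    - [[0,0,0.4,0,0,0],[0,0,0.4,0,0,0],[0,0,0.4,0,0,0],[0,0,0.3,0,0,0],[0,0,0,0,0,0]]

```text
time: 2.6
ee_pos: [0.4832, 0.2347, 0.0359]
tool_rot: [[0.092, 0.996, -0.001], [0.996, -0.092, -0.001], [-0.001, -0.001, -1.0]]
contact_force: [-0.1, -0.2, -0.0]
grip_width: 0.0621
```

```bash
cat >> h.py <<'E'
def shot(tag,boxs,boxt,k):
    from workcell import grab_frame
    o=[]
    for n,b in(("side",boxs),("top",boxt)):
        f=grab_frame(n);pickle.dump(f,open(n+tag+".pkl","wb"))
        x0,y0,x1,y1=b
        o.append(cv2.resize(f["image"][y0:y1,x0:x1,::-1],(400,500*1),interpolation=cv2.INTER_CUBIC))
    cv2.imwrite(f"pics/s{tag}.png",np.hstack(o))
E
python3 -c "
from h import *
shot('1',(210,110,346,280),(220,160,356,330),1)"
```

```text
(no output)
```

View pics/s1.png

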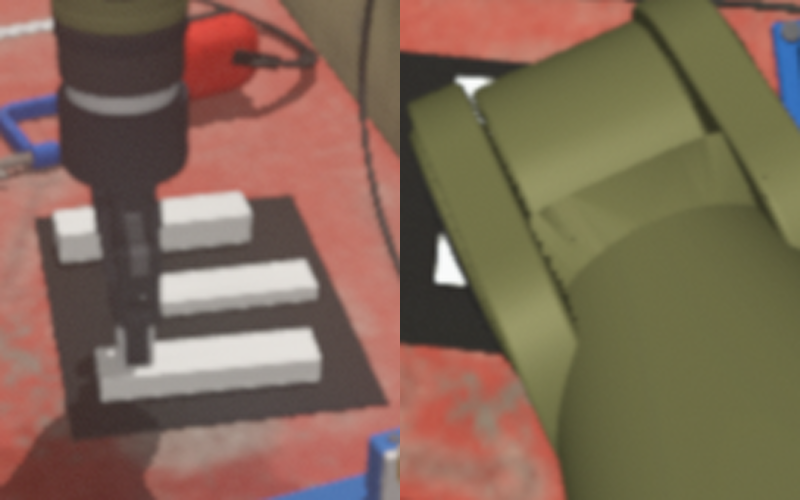

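In the side crop the fingers straddle the near strip close to its robot-side end, around (135,350). Next I descend and grip.

Call:
step_arm:
  deltas:
    - [[0,0,0.2,0,0,0],[0,0,0.2,0,0,0],[0,0,0.18,0,0,0],[0,0,0,0,0,0],[0,0,0,0,0,0]]

```text
time: 3.2
ee_pos: [0.4833, 0.2346, 0.0068]
tool_rot: [[0.092, 0.996, -0.001], [0.996, -0.092, -0.0], [-0.001, -0.001, -1.0]]
contact_force: [-0.3, -0.7, 0.3]
grip_width: 0.0622
```

Call:
step_arm:
  deltas:
    - [[0,0,0,0,0,0],[0,0,0,0,0,0],[0,0,0,0,0,0],[0,0,0,0,0,0],[0,0,0,0,0,0],[0,0,0,0,0,0],[0,0,0,0,0,0],[0,0,0,0,0,0]]
  grip: 25

```text
time: 4.0
ee_pos: [0.4842, 0.2352, 0.008]
tool_rot: [[0.092, 0.996, 0.001], [0.996, -0.092, 0.001], [0.001, 0.001, -1.0]]
contact_force: [-0.2, 0.2, 4.6]
grip_width: 0.0324
```

Call:
step_arm:
  deltas:
    - [[0,0,-0.2,0,0,0],[0,0,-0.3,0,0,0],[0,0,-0.4,0,0,0],[0,0,-0.4,0,0,0],[0,0,-0.3,0,0,0],[0,0,0,0,0,0],[0,0,0,0,0,0]]

```text
time: 4.7
ee_pos: [0.4837, 0.2348, 0.0873]
tool_rot: [[0.092, 0.996, 0.0], [0.996, -0.092, 0.0], [0.0, 0.0, -1.0]]
contact_force: [0.1, 0.5, -1.3]
grip_width: 0.0324
```

```bash

python3 -c "
from h import *
shot('2',(210,110,346,280),(220,160,356,330),1)"
```

```text
(no output)
```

View pics/s2.png

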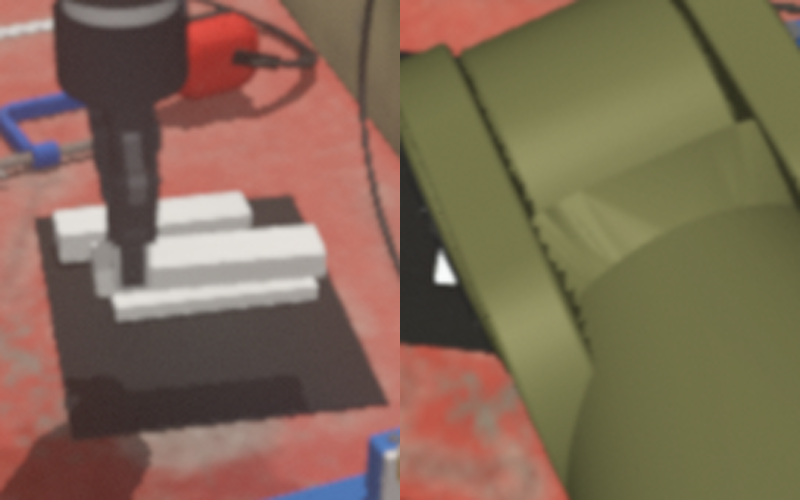

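```bash

python3 - <<'E'
from h import *
s=load('side2')
yaw=np.radians(-5.3);u=np.array([np.cos(yaw),np.sin(yaw),0]);v=np.array([-u[1],u[0],0])
c=np.array([.4837,.2348,0])+u*.048
for z in (.100,.082):
  for a,b in((.07,-.017),(.07,.017),(-.07,-.017)):
    p=c+u*a+v*b;p[2]=z
    print(z,a,b,np.round((proj(s,p)[0]-[210,110])*2.94,0))
im=s["image"][180:215,245:330,::-1];cv2.imwrite("pics/z2.png",cv2.resize(im,None,fx=9,fy=9,interpolation=cv2.INTER_CUBIC))
E
```

```text
0.1 0.07 -0.017 [324. 251.]
0.1 0.07 0.017 [312. 223.]
0.1 -0.07 -0.017 [ 94. 270.]
0.082 0.07 -0.017 [323. 276.]
0.082 0.07 0.017 [311. 247.]
0.082 -0.07 -0.017 [ 95. 295.]
```

View pics/z2.png

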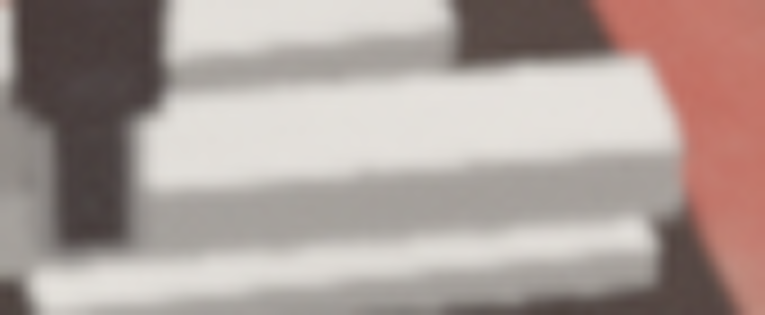

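Call:
step_arm:
  deltas:
    - [[0,0,0,0,0,-0.567],[0,0,0,0,0,-0.567],[0,0,0,0,0,-0.567],[0,0,0,0,0,-0.567]]

```text
time: 5.2
ee_pos: [0.4828, 0.2344, 0.0861]
tool_rot: [[-0.136, 0.991, -0.002], [0.991, 0.136, -0.001], [-0.001, -0.002, -1.0]]
contact_force: [0.7, -0.1, -0.9]
grip_width: 0.0322
```

Call:
step_arm:
  deltas:
    - [[-0.408,-0.121,0,0,0,0],[-0.408,-0.121,0,0,0,0],[-0.408,-0.121,0,0,0,0],[-0.408,-0.121,0,0,0,0],[-0.408,-0.121,0,0,0,0],[-0.408,-0.121,0,0,0,0],[-0.408,-0.121,0,0,0,0],[-0.408,-0.121,0,0,0,0],[-0.408,-0.121,0,0,0,0],[-0.408,-0.121,0,0,0,0]]

```text
time: 6.2
ee_pos: [0.4499, 0.0237, 0.0863]
tool_rot: [[-0.134, 0.991, -0.002], [0.991, 0.134, -0.0], [0.0, -0.002, -1.0]]
contact_force: [-0.3, 0.4, -1.0]
grip_width: 0.0326
```

Call:
step_arm:
  deltas:
    - [[0,0,0.3,0,0,0],[0,0,0.3,0,0,0],[0,0,0.3,0,0,0],[0,0,0.2,0,0,0],[0,0,0.16,0,0,0],[0,0,0,0,0,0],[0,0,0,0,0,0]]

```text
time: 6.9
ee_pos: [0.4511, 0.0246, 0.0243]
tool_rot: [[-0.134, 0.991, -0.0], [0.991, 0.134, -0.0], [-0.0, -0.0, -1.0]]
contact_force: [-0.0, 0.6, -1.4]
grip_width: 0.0323
```

```bash

python3 -c "
from h import *
shot('3',(250,190,410,390),(310,140,440,302),1)"
```

```text
(no output)
```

View pics/s3.png

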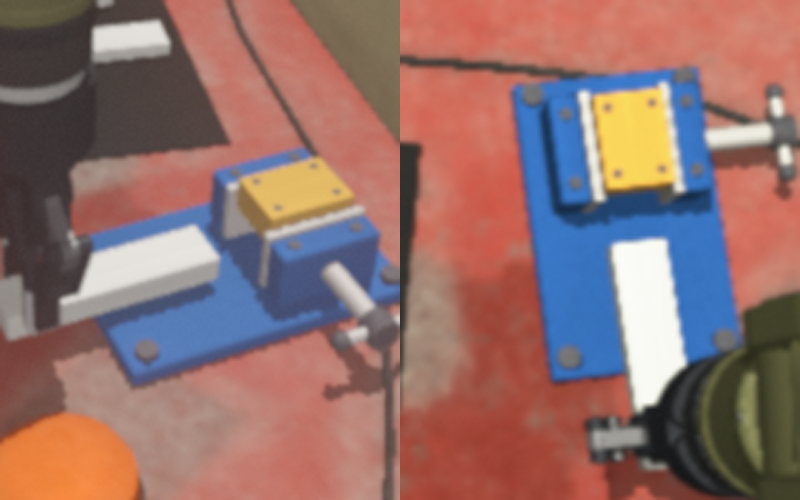

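```bash

python3 - <<'E'
from h import *
f=load('top3');s=load('side3')
a=np.radians(7.7);R=np.array([[np.cos(a),-np.sin(a)],[np.sin(a),np.cos(a)]]);o=np.array([.6285,.0483])
X=lambda l:(np.array(l)-[400,0])/[400,500]*[130,162]+[310,140]
V=lambda p:np.round((p[:,:2]-o)@R*1000,1)
print(V(ray(f,X([(611,243),(667,239),(628,405),(688,355)]),.0373)))
Y=lambda l:np.array(l)/[400,500]*[160,200]+[250,190]
print(V(ray(s,Y([(202,227),(219,264)]),.0373)), V(ray(s,Y([(219,285)]),.0193)))
print("jaw inner faces at entry, top", V(ray(f,X([(597,202),(685,192)]),.054)),"side",V(ray(s,Y([(268,232),(224,188)]),.054)))
cv2.imwrite("pics/z3.png",cv2.resize(f["image"][155:290,350:440,::-1],None,fx=4.4,fy=4.4,interpolation=cv2.INTER_CUBIC))
E
```

```text
[[ -59.8   17.5]
 [ -61.   -17.8]
 [-160.3   21.3]
 [-134.   -20. ]]
[[-58.   11.8]
 [-63.9 -22.8]] [[-62.6 -22.7]]
jaw inner faces at entry, top [[-35.8  26.3]
 [-35.4 -28.7]] side [[-32.  -24.4]
 [-37.4  23.5]]
```

View pics/z3.png

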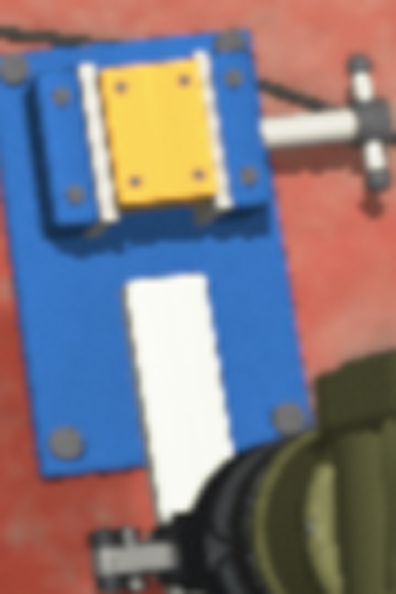

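```bash

python3 - <<'E'
from h import *
s=load('side3')
cv2.imwrite("pics/z4.png",cv2.resize(s["image"][245:345,250:410,::-1],None,fx=5,fy=5,interpolation=cv2.INTER_CUBIC))
a=np.radians(7.7);R=np.array([[np.cos(a),-np.sin(a)],[np.sin(a),np.cos(a)]]);o=np.array([.6285,.0483])
for z in(.0373,.0193):
  for x,y in((-60,17),(-60,-17),(-150,-17)):
    p=np.r_[o+R@(np.array([x,y])/1000),z];print(z,x,y,np.round((proj(s,p)[0]-[250,245])*5))
for x,y in((-35,22),(-35,-22)):
    p=np.r_[o+R@(np.array([x,y])/1000),.054];print("jaw",np.round((proj(s,p)[0]-[250,245])*5))
E
```

```text
0.0373 -60 17 [391. 171.]
0.0373 -60 -17 [440. 238.]
0.0373 -150 -17 [172. 315.]
0.0193 -60 17 [388. 213.]
0.0193 -60 -17 [437. 281.]
0.0193 -150 -17 [171. 359.]
jaw [457. 102.]
jaw [524. 187.]
```

View pics/z4.png

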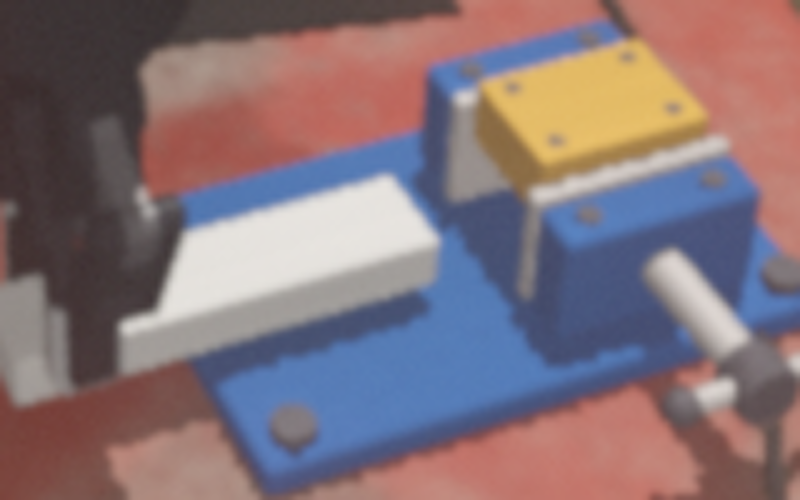

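Strip and channel centrelines agree to about 1–2 mm in both views. In the zoomed side view the strip's front corners are at (391,176) and (440,240), against predictions of (391,171) and (440,238). Next I lower slightly and insert.

Call:
step_arm:
  deltas:
    - [[0,0,0.08,0,0,0],[0,0.2,0,0,0,0],[0,0.2,0,0,0,0],[0,0.2,0,0,0,0],[0,0.2,0,0,0,0],[0,0.1,0,0,0,0],[0,0,0,0,0,0]]

```text
time: 7.7
ee_pos: [0.4968, 0.0307, 0.0203]
tool_rot: [[-0.134, 0.991, 0.001], [0.991, 0.134, 0.0], [-0.0, 0.001, -1.0]]
contact_force: [-0.0, -0.4, -1.2]
grip_width: 0.0329
```

Call:
step_arm:
  deltas:
    - [[0,0.15,0,0,0,0],[0,0.15,0,0,0,0],[0,0.15,0,0,0,0],[0,0.15,0,0,0,0],[0,0,0,0,0,0]]

```text
time: 8.2
ee_pos: [0.527, 0.0348, 0.0205]
tool_rot: [[-0.134, 0.991, 0.001], [0.991, 0.134, 0.0], [-0.0, 0.001, -1.0]]
contact_force: [-0.3, -0.2, -1.3]
grip_width: 0.0322
```

Call:
step_arm:
  deltas:
    - [[0,0.15,0,0,0,0],[0,0.15,0,0,0,0],[0,0.15,0,0,0,0],[0,0.15,0,0,0,0],[0,0.15,0,0,0,0],[0,0.1,0,0,0,0],[0,0,0,0,0,0]]

```text
time: 8.9
ee_pos: [0.5685, 0.0405, 0.0203]
tool_rot: [[-0.134, 0.991, 0.001], [0.991, 0.134, 0.0], [-0.0, 0.001, -1.0]]
contact_force: [0.2, -0.6, -0.9]
grip_width: 0.0322
```

Call:
step_arm:
  deltas:
    - [[0,0,0.04,0,0,0],[0,0,0.02,0,0,0],[0,0,0,0,0,0]]

```text
time: 9.2
ee_pos: [0.5671, 0.0403, 0.0172]
tool_rot: [[-0.134, 0.991, -0.0], [0.991, 0.134, -0.0], [0.0, -0.0, -1.0]]
contact_force: [-0.8, -0.0, -1.4]
grip_width: 0.0323
```

```bash

python3 -c "
from h import *
shot('5',(250,190,410,390),(310,140,440,302),1)"
```

```text
(no output)
```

View pics/s5.png

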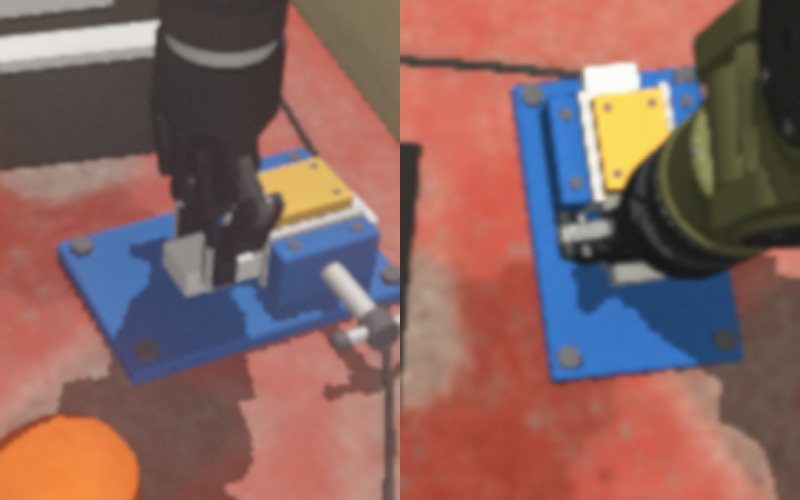

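The strip passes right through the channel, with its far end showing past the workpiece at (610,75) in the top view. Next I seat it on the bed and release.

Call:
step_arm:
  deltas:
    - [[0,0,0.02,0,0,0],[0,0,0,0,0,0],[0,0,0,0,0,0]]

```text
time: 9.6
ee_pos: [0.5674, 0.0403, 0.017]
tool_rot: [[-0.134, 0.991, 0.0], [0.991, 0.134, 0.0], [0.0, 0.0, -1.0]]
contact_force: [-2.4, -0.5, 6.6]
grip_width: 0.0319
```

Call:
step_arm:
  deltas:
    - [[0,0,0,0,0,0],[0,0,0,0,0,0],[0,0,0,0,0,0],[0,0,0,0,0,0]]
  grip: 55

```text
time: 10.0
ee_pos: [0.5676, 0.0403, 0.0162]
tool_rot: [[-0.134, 0.991, 0.0], [0.991, 0.134, -0.0], [-0.0, 0.0, -1.0]]
contact_force: [-0.2, -0.8, 0.0]
grip_width: 0.0552
```

Call:
step_arm:
  deltas:
    - [[0,0,-0.2,0,0,0],[0,0,-0.3,0,0,0],[0,0,-0.5,0,0,0],[0,0,-0.5,0,0,0],[0,0,-0.5,0,0,0],[0,-0.6,-0.2,0,0,0],[0,-0.6,0,0,0,0],[0,-0.6,0,0,0,0],[0,-0.2,0,0,0,0],[0,0,0,0,0,0]]

```text
time: 11.0
ee_pos: [0.4678, 0.0268, 0.127]
tool_rot: [[-0.134, 0.991, 0.001], [0.991, 0.134, 0.0], [-0.0, 0.001, -1.0]]
contact_force: [0.1, 0.2, -0.9]
grip_width: 0.055
```

```bash

python3 -c "
from h import *
shot('6',(250,190,410,390),(310,140,440,302),1)
for n,b in(('side',(280,235,410,345)),('top',(340,145,430,270))):
  s=load(n+'6');x0,y0,x1,y1=b
  cv2.imwrite('pics/z6%s.png'%n,cv2.resize(s['image'][y0:y1,x0:x1,::-1],None,fx=4.5,fy=4.5,interpolation=cv2.INTER_CUBIC))
"
```

```text
(no output)
```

View pics/z6side.png

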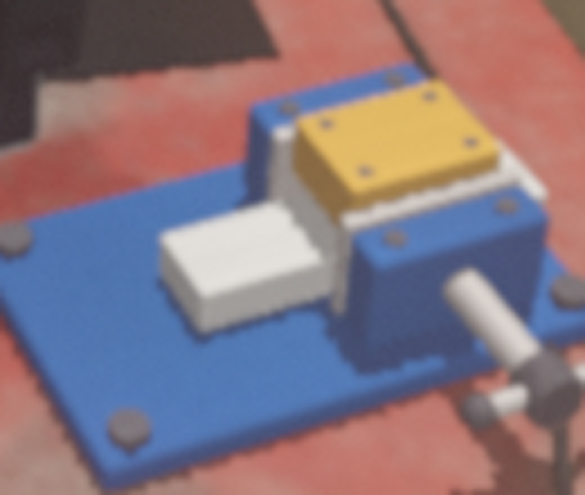

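View pics/z6top.png

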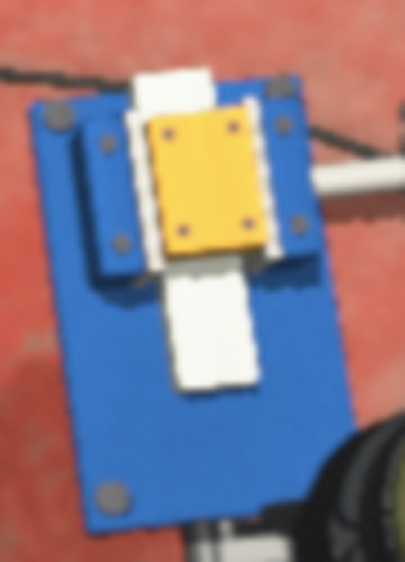

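```bash

python3 - <<'E'
from h import *
f=load('top6');s=load('side6')
a=np.radians(7.7);R=np.array([[np.cos(a),-np.sin(a)],[np.sin(a),np.cos(a)]]);o=np.array([.6285,.0483])
V=lambda p:np.round((p[:,:2]-o)@R*1000,1)
print(V(ray(f,np.array([(178,389),(259,382),(134,73),(212,69)])/4.5+[340,145],.030)))
print(V(ray(s,np.array([(162,242),(204,290)])/4.5+[280,235],.030)),V(ray(s,np.array([(204,333)])/4.5+[280,235],.012)))
E
```

```text
[[-83.6  17.4]
 [-84.3 -17.6]
 [ 57.4  16.8]
 [ 55.6 -17.6]]
[[-84.2  10.9]
 [-81.3 -16.5]] [[-81.5 -18.8]]
```

The strip spans x from -83 to +57 mm in the vise frame, is centred in y, and lies flat, and the workpiece is still proud. Next I shut the fingers and press.

Call:
step_arm:
  deltas:
    - [[0,0.36,0,0,0,0],[0,0.36,0,0,0,0],[0,0.36,0,0,0,0],[0,0.36,0,0,0,0],[0,0.36,0,0,0,0],[0,0.36,0,0,0,0],[0,0.36,0,0,0,0],[0,0.36,0,0,0,0],[0,0.36,0,0,0,0],[0,0,0,0,0,0]]
  grip: 0

```text
time: 12.1
ee_pos: [0.6325, 0.0492, 0.1258]
tool_rot: [[-0.134, 0.991, 0.002], [0.991, 0.134, 0.0], [-0.0, 0.002, -1.0]]
contact_force: [-0.5, 0.2, 0.6]
grip_width: 0.0001
```

Call:
step_arm:
  deltas:
    - [[0,0,0.3,0,0,0],[0,0,0.3,0,0,0],[0,0,0.3,0,0,0],[0,0,0.2,0,0,0],[0,0,0,0,0,0],[0,0,0,0,0,0]]

```text
time: 12.7
ee_pos: [0.6291, 0.0487, 0.0714]
tool_rot: [[-0.134, 0.991, -0.0], [0.991, 0.134, -0.0], [0.0, -0.0, -1.0]]
contact_force: [0.3, 0.2, 0.7]
grip_width: -0.0
```

Positioned over the top centre. Next I press slowly.

Call:
step_arm:
  deltas:
    - [[0,0,0.06,0,0,0],[0,0,0.06,0,0,0],[0,0,0.06,0,0,0],[0,0,0,0,0,0]]

```text
time: 13.1
ee_pos: [0.6291, 0.0487, 0.0623]
tool_rot: [[-0.134, 0.991, 0.0], [0.991, 0.134, 0.0], [-0.0, 0.0, -1.0]]
contact_force: [-0.4, -0.3, -0.1]
grip_width: 0.0004
```

Call:
step_arm:
  deltas:
    - [[0,0,0.04,0,0,0],[0,0,0.04,0,0,0],[0,0,0,0,0,0]]

```text
time: 13.4
ee_pos: [0.6291, 0.0487, 0.0586]
tool_rot: [[-0.134, 0.991, 0.0], [0.991, 0.134, 0.0], [-0.0, 0.0, -1.0]]
contact_force: [-0.2, -0.5, 2.9]
grip_width: -0.0001
```

Call:
step_arm:
  deltas:
    - [[0,0,0.04,0,0,0],[0,0,0.04,0,0,0],[0,0,0,0,0,0]]

```text
time: 13.7
ee_pos: [0.6291, 0.0486, 0.0545]
tool_rot: [[-0.134, 0.991, 0.0], [0.991, 0.134, 0.0], [-0.0, 0.0, -1.0]]
contact_force: [-0.3, 0.6, 2.8]
grip_width: -0.0003
```

Call:
step_arm:
  deltas:
    - [[0,0,0.02,0,0,0],[0,0,0.02,0,0,0],[0,0,0,0,0,0]]

```text
time: 14.0
ee_pos: [0.6292, 0.0487, 0.0541]
tool_rot: [[-0.134, 0.991, 0.001], [0.991, 0.134, 0.0], [-0.0, 0.001, -1.0]]
contact_force: [-5.8, -0.9, 14.8]
grip_width: -0.0002
```

Contact with the strip: z stalled at 0.054 and the force is rising. I press a bit more.

Call:
step_arm:
  deltas:
    - [[0,0,0.02,0,0,0],[0,0,0.02,0,0,0],[0,0,0,0,0,0],[0,0,0,0,0,0]]

```text
time: 14.4
ee_pos: [0.6292, 0.0486, 0.054]
tool_rot: [[-0.134, 0.991, 0.002], [0.991, 0.134, 0.0], [-0.0, 0.002, -1.0]]
contact_force: [-10.7, -0.6, 29.7]
grip_width: -0.0
```

Call:
step_arm:
  deltas:
    - [[0,0,-0.1,0,0,0],[0,0,-0.2,0,0,0],[0,0,-0.4,0,0,0],[0,0,-0.5,0,0,0],[0,0,-0.5,0,0,0],[0,-0.6,0,0,0,0],[0,-0.6,0,0,0,0],[0,-0.6,0,0,0,0],[0,-0.6,0,0,0,0],[0,0,0,0,0,0]]

```text
time: 15.4
ee_pos: [0.5058, 0.0321, 0.1348]
tool_rot: [[-0.134, 0.991, -0.004], [0.991, 0.134, -0.0], [0.0, -0.004, -1.0]]
contact_force: [0.5, 0.4, 0.2]
grip_width: -0.0002
```

```bash

python3 - <<'E'
from h import *
shot('7',(250,190,410,390),(310,140,440,302),1)
o=[]
for n,b in(('side',(280,235,410,345)),('top',(340,145,430,270))):
  s=load(n+'7');x0,y0,x1,y1=b
  o.append(cv2.resize(s['image'][y0:y1,x0:x1,::-1],(400,420) ,interpolation=cv2.INTER_CUBIC))
cv2.imwrite('pics/z7.png',np.hstack(o)); cv2.imwrite('pics/side7.png',load('side7')['image'][:,:,::-1])
E
```

```text
(no output)
```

View pics/z7.png

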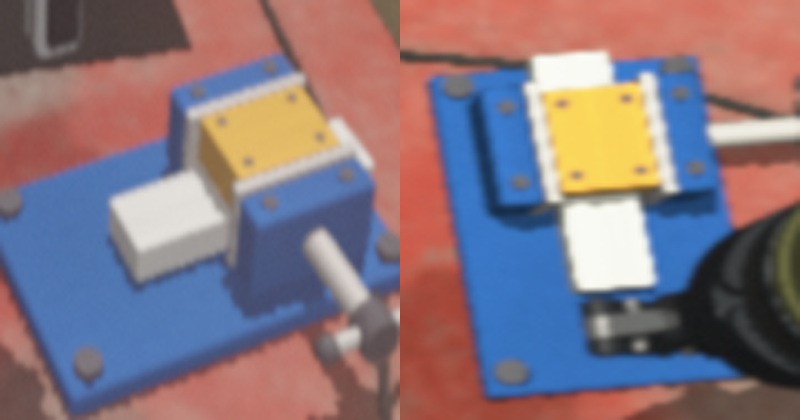

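View pics/side7.png

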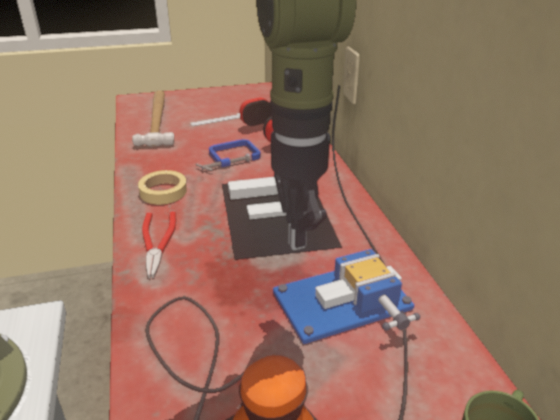

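The brass top is flush with the jaw liners, the strip lies flat past both ends, and the other two strips are undisturbed on the mat. In the side view their visible ends are at (253,187) and (266,210). The arm is clear, so I'm handing in.

```bash
python3 -c "
from workcell import job,telemetry
print(telemetry.state()['contact_force']);print(job.close_job())"
```

```text
[ 0.29444902 -0.16550187 -0.20432227]
the job is handed in; nothing more can be done
None
```

I slid the 18 mm strip (the one nearest the vise) in flat under the workpiece and pressed the workpiece down onto it. I handed the job in at about 15.5 s; no verdict came back.

**Last checks:**
- **Strip:** before pressing, the top view put it at about x −84 to +57 mm and y ±17 mm in the vise frame, so its centre is about 13 mm toward the entry end. It was flat on the bed, and the later pictures show no shift.
- **Workpiece:** the fingertip stalled at z = 0.054 m, which is jaw-top height, while the force rose to about 30 N. After I withdrew, the pictures show the brass level with the jaw tops.
- **Other strips:** they are still on the mat in the same place as at the start. The arm partly hides them in the last side view.
- **Arm:** it is clear of everything and reads about 0 N.

**Not confirmed:** the force the workpiece still puts on the strip after release can't be measured directly; I infer it from the firm stop. The side-view strip corners differed from the top view by up to about 6 mm, which I put down to blurred edges.

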